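# Stand the purifier's filters to drain, each in the dish of its size

### The job

The water purifier's four white capsule filters (the ones with a hose nozzle on top) have been rinsed and must drain: stand each one upright in the drip dish of its own size, the smallest filter in the smallest dish and so on up to the largest in the largest. Set each one down, do not let it drop, and leave the jar and the brown bottle standing where they are.

Things in the scene. Friction and masses are not known exactly. Their poses are not given: they have to be found in the camera images.
- filter_a: the smallest of four white plastic capsule filters, standing loose on the bench: upright round body 32 mm across and 72 mm high, straight-sided to 6 mm below its flat top, with a narrow grey hose nozzle in the middle of the top (15 mm across, 14 mm high: 86 mm in all). The four differ only in size. Origin: centre of its underside; z up along its axis.
- filter_b: the second smallest of four white plastic capsule filters, standing loose on the bench: upright round body 42 mm across and 82 mm high, straight-sided to 6 mm below its flat top, with a narrow grey hose nozzle in the middle of the top (15 mm across, 14 mm high: 96 mm in all). The four differ only in size. Origin: centre of its underside; z up along its axis.
- filter_c: the second largest of four white plastic capsule filters, standing loose on the bench: upright round body 52 mm across and 92 mm high, straight-sided to 6 mm below its flat top, with a narrow grey hose nozzle in the middle of the top (15 mm across, 14 mm high: 106 mm in all). The four differ only in size. Origin: centre of its underside; z up along its axis.
- filter_d: the largest of four white plastic capsule filters, standing loose on the bench: upright round body 62 mm across and 102 mm high, straight-sided to 6 mm below its flat top, with a narrow grey hose nozzle in the middle of the top (15 mm across, 14 mm high: 116 mm in all). The four differ only in size. Origin: centre of its underside; z up along its axis.
- dish_a: the smallest of four round, open, grey plastic drip dishes fixed to the bench: 60 mm across outside, 52 mm inside, rim 16 mm above the bench, flat inner floor 5 mm above the bench. The four differ only in size; this one is for the 32 mm filter, which stands in it with 10 mm to spare all round. Origin: centre of its underside (at bench height); z up.
- dish_b: the second smallest of four round, open, grey plastic drip dishes fixed to the bench: 70 mm across outside, 62 mm inside, rim 16 mm above the bench, flat inner floor 5 mm above the bench. The four differ only in size; this one is for the 42 mm filter, which stands in it with 10 mm to spare all round. Origin: centre of its underside (at bench height); z up.
- dish_c: the second largest of four round, open, grey plastic drip dishes fixed to the bench: 80 mm across outside, 72 mm inside, rim 16 mm above the bench, flat inner floor 5 mm above the bench. The four differ only in size; this one is for the 52 mm filter, which stands in it with 10 mm to spare all round. Origin: centre of its underside (at bench height); z up.
- dish_d: the largest of four round, open, grey plastic drip dishes fixed to the bench: 90 mm across outside, 82 mm inside, rim 16 mm above the bench, flat inner floor 5 mm above the bench. The four differ only in size; this one is for the 62 mm filter, which stands in it with 10 mm to spare all round. Origin: centre of its underside (at bench height); z up.
- jar: bystander: a squat white jar, 58 mm across and 75 mm high, with a wide dark metal screw cap and a paper label, no nozzle; standing loose. Origin: centre of its underside.
- bottle: bystander: a brown glass bottle, 50 mm across and 105 mm high, with a paper label and a black cap; standing loose. Origin: centre of its underside.

How it is judged (in metres and radians):
At the end, for the whole second after the job is handed in: Each of the four filters stands upright (within 0.08 rad) on the floor of the dish of its own size (underside less than 9 mm above the bench, axis within 12 mm of the dish's axis), released and at rest (horizontal distance between filter_a and dish_a below 0.012 m and z of filter_a in the frame of dish_a below 0.009 m and angle between each of filter_a, filter_b, filter_c, filter_d's own z axis and vertical below 0.08 rad and linear speed of each of filter_a, filter_b, filter_c, filter_d below 0.02 m/s and contact force between each of filter_a, filter_b, filter_c, filter_d and the fingers below 0.1 N and horizontal distance between filter_b and dish_b below 0.012 m and z of filter_b in the frame of dish_b below 0.009 m and horizontal distance between filter_c and dish_c below 0.012 m and z of filter_c in the frame of dish_c below 0.009 m and horizontal distance between filter_d and dish_d below 0.012 m and z of filter_d in the frame of dish_d below 0.009 m); the robot touches nothing.
It fails at once if a filter is dropped: it moves faster than 0.6 m/s while the fingers are not touching it ((linear speed of filter_a above 0.6 m/s and contact force between filter_a and the fingers below 0.05 N) or (linear speed of filter_b above 0.6 m/s and contact force between filter_b and the fingers below 0.05 N) or (linear speed of filter_c above 0.6 m/s and contact force between filter_c and the fingers below 0.05 N) or (linear speed of filter_d above 0.6 m/s and contact force between filter_d and the fingers below 0.05 N)).
It fails at once if the jar or the brown bottle is shifted by more than 20 mm or tipped by more than 0.3 rad (distance of any of jar, bottle from where it was at the start of the episode above 0.02 m or angle between any of jar, bottle's own z axis and vertical above 0.3 rad).
It also fails if it takes over 112 s, if anything falls off the work surface, if the arm or the gripper's body presses on something with over 40 N, if the wrist force passes 120 N, or if a joint passes its speed limit or range.

### The arm

A 6-joint arm with a two-finger parallel gripper is mounted at the origin on the work surface. World frame = base frame: x ahead of the robot, y to its left, z up, the work surface at z = 0. Lengths are in m, angles in degrees, forces in N, time in s.
With the tool pointing down it reaches from about 0.375 to 0.925 m from the base axis. Payload 5.7 kg.
Tool frame: the origin (TCP) lies at the very end of the fingers, on their centre line; the grasp point (between the pads) lies 19 mm behind it; z points along the fingers, y is the line along which they close (so a half turn about z gives the same grasp; the last joint's range is limited). The gripper opens to 88 mm and grips with 3 to 60 N. Pads are 20 mm wide; open, the fingers measure 115 mm over their backs; the gripper's body (75 mm by 178 mm) begins 61 mm behind the grasp point.
Start: joints at [-72.027, 20.558, 86.54, -0, 72.909, -6.595], TCP at [0.249, -0.546, 0.196] pointing down, gripper open.
Joint ranges: [-170.27, 170.27], [-57.76, 135], [12.27, 136.19], [-55.21, 235.2], [11.17, 155.16], [-170.74, 170.74]. Speed limits (degrees/s): [136.94, 136.94, 180, 180, 180, 180].

### API

Orientations are given as a 3x3 rotation matrix whose columns are the frame's x, y, z axes.
In Python, from cell import r, viewer, ticket gives the robot as it stands (r), with the cameras (viewer) and the job (ticket).
- The arm moves only by the shell command python3 jog.py [FORCE], which reads ROWS from standard input. ROWS is a JSON list of rows, 1 to 5 of them, each an object with the fields sx, sy, sz (the shift in shares of the most that a row can go, 1 being 50 mm), ax, ay, az (a rotation vector in fractions of the full range, 1 being 120 degrees), finger_gap (the finger opening in m); a field left out counts as zero (the opening has to be given); each row shifts and turns the commanded pose from where the row before left it, along the tool's axes as they then stand; what a row does not reach is not made up. A row lasts 1/10 s, in which the tool goes at most 0.05 m and 8.59 degrees, less where a joint would pass 70% of its speed; a pose out of reach is approached as far as the arm can. The fingers move at their own pace and stop on an object; FORCE is the grip in N (left out, the last holds). Time passes only in rows, so rows that do not move let the fingers close. It prints the time, the measured TCP pose, the force, the opening and the grip force at its end. A shift or turn number past 1, either way, is cut back to 1. Input that does not fit is refused with a message, and nothing moves.
- r.get_state(): the state, without advancing time (a new reading comes with each control period).
- viewer.snapshot(name): name is "scene" or "side" or "wrist"; returns a dict with "image" (480x640x3 uint8, red, green, blue), "K" (3x3 intrinsics, pixels), "R" (3x3) and "t" (3): a world point X has camera coordinates R X + t. Camera axes: x right, y down, z forward; pixel columns grow to the right and rows downward; lengths in m; the calibration is good to about 2 mm. A picture is of the moment at which its call begins. There is no depth.
- ticket.job_done(): hands the job in; it is judged then, once.
The state is a dict: "time": time; "q": joint angles; "joint_velocities": joint speeds; "joint_torque": joint torques, N m; "tcp_pos": TCP position; "tcp_rot": TCP orientation; "contact_force": force on the tool from outside, world axes, zero at the start; "torque": the same for the moment, N m; "finger_gap": finger opening in m; "gripper_force": force on a finger pad.
Only numpy, scipy, OpenCV 4.12 (cv2) and the standard library are available. Lean on these libraries where they do the work, as an engineer would, in place of code of your own. Each camera call takes 0.05 s, during which the arm holds its last target. There are 200 camera calls.

## Working session

There is one attempt and no reset: what is moved stays moved. The work goes in short steps, Python scripts to look and compute and a shell command to move; the robot and the scene stay as the last step left them, time stands still between calls to the robot, and variables do not carry over. Pictures are saved under pics/ and viewed, at most 14 in all, crops included, and the job is handed in when it is done.

```bash
ls; mkdir -p pics; python3 - <<'E'
from cell import r, viewer, ticket
import cv2,numpy as np
for n in ["scene","side"]:
    s=viewer.snapshot(n); cv2.imwrite(f"pics/{n}0.png",s["image"][:,:,::-1]); np.savez(f"{n}0.npz",**s)
    print(n,s["K"].tolist(),(-s["R"].T@s["t"]).round(3),s["R"].round(2).tolist())
st=r.get_state(); print(st["time"],st["tcp_pos"],st["tcp_rot"],st["finger_gap"])
E
```

```text
cell.py
jog.py
pics
scene [[504.07881304531185, 0.0, 325.24950083325035], [0.0, 504.07881304531185, 233.20226988261794], [0.0, 0.0, 1.0]] [1.192 0.267 0.939] [[-0.37, 0.93, 0.01], [0.73, 0.29, -0.62], [-0.58, -0.22, -0.78]]
side [[519.8280368147297, 0.0, 311.6941988041862], [0.0, 519.8280368147297, 245.78661292982045], [0.0, 0.0, 1.0]] [0.109 0.646 1.008] [[-0.86, -0.51, -0.01], [-0.39, 0.67, -0.63], [0.32, -0.54, -0.78]]
0.1 [ 0.24924431 -0.5450589   0.1951026 ] [[ 9.09458219e-01  4.15795003e-01 -5.12619947e-04]
 [ 4.15795275e-01 -9.09456872e-01  1.57675716e-03]
 [ 1.89402013e-04 -1.64713971e-03 -9.99998626e-01]] 0.08762251117947734
```

View pics/scene0.png

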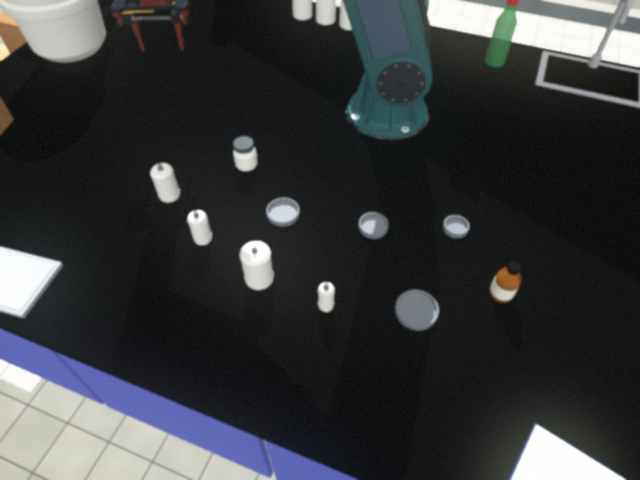

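View pics/side0.png

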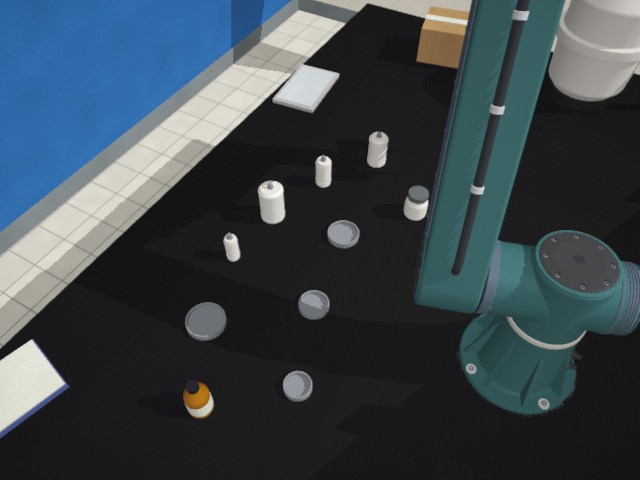

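The scene view shows the filters, left to right, at (165,183) c, (200,227) b, (257,265) d and (326,297) a. The dishes are at (283,211) c, (373,225) b, (456,227) a and (417,310) d. The jar is at (245,155) and the bottle at (506,283). The side view shows the same items: filters c (377,149), b (323,171), d (272,202), a (232,247); dishes c (343,234), b (314,305), a (297,386), d (206,321); jar (417,203); bottle (199,400).

All the objects are vertical and round, so I'll intersect the vertical planes through the silhouette centres in the two views.

```bash
cat > see.py <<'E'
import cv2,numpy as np
def ray(s,u,v):
    d=s["R"].T@np.linalg.inv(s["K"])@np.array([u,v,1.]); return -s["R"].T@s["t"],d
def plane(s,uv,z):
    c,d=ray(s,*uv); return c+d*(z-c[2])/d[2]
def blob(s,uv,thr=45,half=50,sat=None):
    g=cv2.cvtColor(s["image"],cv2.COLOR_RGB2HSV)[:,:,2]
    m=(g>thr).astype(np.uint8); n,l,st,c=cv2.connectedComponentsWithStats(m)
    yy,xx=np.nonzero(l); k=np.argmin((xx-uv[0])**2+(yy-uv[1])**2); i=l[yy[k],xx[k]]
    cs,_=cv2.findContours((l==i).astype(np.uint8),0,cv2.CHAIN_APPROX_NONE)
    h=cv2.convexHull(max(cs,key=len)); M=cv2.moments(h)
    return np.array([M["m10"]/M["m00"],M["m01"]/M["m00"]]),h[:,0,:].astype(float)
def bis(s,h):
    # vertical tangent planes of the silhouette -> azimuth bisector and half-angle
    a=[]
    for p in h:
        c,d=ray(s,*p); a.append(np.arctan2(d[1],d[0]))
    a=np.unwrap(a); return c,(a.max()+a.min())/2,(a.max()-a.min())/2
def cross(s1,h1,s2,h2):
    c1,a1,w1=bis(s1,h1); c2,a2,w2=bis(s2,h2)
    A=np.array([[np.cos(a1),-np.cos(a2)],[np.sin(a1),-np.sin(a2)]])
    k=np.linalg.solve(A,(c2-c1)[:2]); p=c1[:2]+k[0]*np.array([np.cos(a1),np.sin(a1)])
    return p,2*k[0]*np.sin(w1),2*k[1]*np.sin(w2)
E
python3 - <<'E'
from see import *
s1=dict(np.load("scene0.npz"));s2=dict(np.load("side0.npz"))
P={"fa":((326,297),(232,247)),"fb":((200,230),(323,175)),"fc":((167,185),(377,152)),"fd":((257,268),(272,205)),
"da":((456,227),(297,386)),"db":((373,225),(314,305)),"dc":((283,211),(343,234)),"dd":((417,310),(206,321)),"jar":((245,158),(417,208)),"bot":((505,285),(200,400))}
for n,(a,b) in P.items():
    (c1,h1),(c2,h2)=blob(s1,a),blob(s2,b)
    p,w1,w2=cross(s1,h1,s2,h2)
    print(n,p.round(4),"widths",w1.round(4),w2.round(4),"r",np.hypot(*p).round(3), "areas",np.ptp(h1,0),np.ptp(h2,0), "ctr@16mm",plane(s1,c1,.016)[:2].round(3),plane(s2,c2,.016)[:2].round(3))
E
```

```text
fa [0.6774 0.0717] widths 0.0404 0.0363 r 0.681 areas [19. 32.] [17. 29.] ctr@16mm [0.666 0.067] [0.691 0.059]
fb [ 0.6153 -0.2634] widths 0.0513 0.0442 r 0.669 areas [27. 38.] [16. 33.] ctr@16mm [ 0.599 -0.279] [ 0.629 -0.289]
fc [ 0.5256 -0.4117] widths 0.0612 0.0565 r 0.668 areas [32. 42.] [21. 36.] ctr@16mm [ 0.503 -0.435] [ 0.539 -0.447]
fd [ 0.6675 -0.0903] widths 0.0718 0.0667 r 0.674 areas [37. 52.] [28. 44.] ctr@16mm [ 0.646 -0.106] [ 0.69  -0.119]
da [0.366  0.2825] widths 0.0653 0.0604 r 0.462 areas [28. 24.] [30. 31.] ctr@16mm [0.371 0.283] [0.364 0.285]
db [0.4356 0.0973] widths 0.075 0.071 r 0.446 areas [31. 28.] [31. 30.] ctr@16mm [0.441 0.099] [0.433 0.102]
dc [ 0.4761 -0.1204] widths 0.0864 0.0814 r 0.491 areas [35. 31.] [32. 28.] ctr@16mm [ 0.482 -0.117] [ 0.474 -0.115]
dd [0.6204 0.2553] widths 0.0942 0.0913 r 0.671 areas [45. 43.] [41. 38.] ctr@16mm [0.625 0.256] [0.617 0.258]
jar [ 0.579 -0.135] widths 0.0487 1.4211 r 0.595 areas [26. 37.] [639. 415.] ctr@16mm [ 0.334 -0.296] [ 0.586 -0.223]
bot [0.51   0.4141] widths 0.0576 0.0537 r 0.657 areas [32. 37.] [31. 36.] ctr@16mm [0.495 0.418] [0.518 0.41 ]
```

The widths and reaches fit the given sizes (the 4–9 mm excess is blur, on both edges alike). Only the jar's side mask failed, because it merged with the arm, and I won't go near the jar. Order: c, b, a, d, so that every carry path is clear. First I'll turn the tool to line up with the world axes, then move over filter c.

Careful with the scale: shifts go in shares of 50 mm and turns go in shares of 120 degrees. That gives: 0.04 m is 0.8, -0.019 m is -0.38, 8.2 degrees is 0.0683.

```bash
echo '[{"az": 0.0683,"finger_gap": 0.088},{"az": 0.0683,"finger_gap": 0.088},{"az": 0.0683,"finger_gap": 0.088},{"sx": 0.8,"sy": -0.38,"finger_gap": 0.088},{"sx": 0.8,"sy": -0.38,"finger_gap": 0.088}]' | python3 jog.py; echo '[{"sx": 0.8,"sy": -0.38,"finger_gap": 0.088},{"sx": 0.8,"sy": -0.38,"finger_gap": 0.088},{"sx": 0.8,"sy": -0.38,"finger_gap": 0.088},{"sx": 0.8,"sy": -0.38,"finger_gap": 0.088},{"sx": 0.732,"sy": -0.386,"finger_gap": 0.088}]' | python3 jog.py; echo '[{"finger_gap": 0.088},{"finger_gap": 0.088}]' | python3 jog.py; python3 - <<'E'
from cell import r, viewer, ticket
import cv2
from see import *
s=viewer.snapshot("wrist"); cv2.imwrite("pics/w0.png",s["image"][:,:,::-1]); np.savez("w0.npz",**s)
st=r.get_state();print(st["tcp_pos"],st["tcp_rot"].round(4) if hasattr(st["tcp_rot"],"round") else st["tcp_rot"],st["q"])
print((-s["R"].T@s["t"]).round(3), s["R"].round(2))
for n,p in dict(c=(.5256,-.4117,.092),b=(.6153,-.2634,.082)).items():
    q=s["K"]@(s["R"]@np.array(p)+s["t"]); print(n,q[:2]/q[2])
E
```

```text
time: 0.6
tcp_pos: [0.3293, -0.5076, 0.1954]
tcp_rot: [[1.0, -0.004, -0.0], [-0.004, -1.0, 0.001], [-0.0, -0.001, -1.0]]
contact_force: [0.5, -0.7, 0.2]
finger_gap: 0.0876
gripper_force: 0.0
time: 1.1
tcp_pos: [0.5277, -0.4113, 0.1953]
tcp_rot: [[1.0, -0.0, -0.0], [-0.0, -1.0, 0.001], [-0.0, -0.001, -1.0]]
contact_force: [-0.7, -1.1, -1.2]
finger_gap: 0.0878
gripper_force: 0.0
time: 1.3
tcp_pos: [0.5263, -0.4117, 0.1951]
tcp_rot: [[1.0, 0.002, -0.001], [0.002, -1.0, 0.001], [-0.001, -0.001, -1.0]]
contact_force: [-1.0, 0.2, -0.1]
finger_gap: 0.0878
gripper_force: 0.0
[ 0.52538409 -0.41238579  0.19526687] [[ 1.0e+00  0.0e+00 -1.5e-03]
 [ 0.0e+00 -1.0e+00  5.0e-04]
 [-1.5e-03 -5.0e-04 -1.0e+00]] [-4.40268761e+01  2.62231603e+01  7.74179581e+01 -3.91936724e-02
  7.64387394e+01  4.59803266e+01]
[ 0.611 -0.412  0.383] [[ 0.   -1.   -0.  ]
 [-0.95 -0.    0.31]
 [-0.31 -0.   -0.95]]
c [315.9962236  227.35380003]
b [129.83864685 115.09539399]
```

View pics/w0.png

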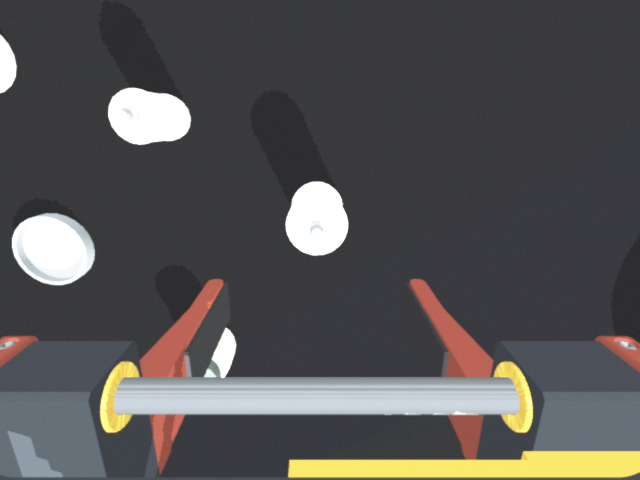

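The wrist view shows filter c's top at (317,223), against (316,227) predicted, so the estimate is good to about 2 mm. Filter b's top is at (135,116), against (130,115). I'll descend, grip and lift c.

To row units: 0.045 m is 0.9, 0.04 m is 0.8.

```bash
echo '[{"sx": 0.02,"sz": 0.9,"finger_gap": 0.088},{"sz": 0.9,"finger_gap": 0.088},{"sz": 0.8,"finger_gap": 0.088},{"sz": 0.4,"finger_gap": 0.088},{"finger_gap": 0.088}]' | python3 jog.py 30;  echo '[{"finger_gap": 0.04},{"finger_gap": 0.04},{"finger_gap": 0.04},{"finger_gap": 0.04},{"finger_gap": 0.04}]' | python3 jog.py 30;
```

```text
time: 1.85
tcp_pos: [0.523, -0.4114, 0.0422]
tcp_rot: [[1.0, -0.003, -0.006], [-0.003, -1.0, 0.005], [-0.006, -0.005, -1.0]]
contact_force: [-0.3, 0.3, -0.1]
finger_gap: 0.0881
gripper_force: 0.0
time: 2.35
tcp_pos: [0.5275, -0.4127, 0.0468]
tcp_rot: [[1.0, -0.0, 0.001], [-0.0, -1.0, -0.001], [0.001, 0.001, -1.0]]
contact_force: [0.2, 0.3, 3.7]
finger_gap: 0.0515
gripper_force: 28.3
```

To row units: -0.035 m is -0.7, -0.02 m is -0.4.

```bash
echo '[{"sz": -0.4,"finger_gap": 0.04},{"sz": -0.4,"finger_gap": 0.04},{"sy": -0.4,"finger_gap": 0.04},{"sx": -0.12,"sy": -0.7,"finger_gap": 0.04},{"sx": -0.12,"sy": -0.7,"finger_gap": 0.04}]' | python3 jog.py; python3 - <<'E'
from see import *
s=dict(np.load("w0.npz")); c,h=blob(s,(53,248),thr=70); print(np.ptp(h,0),c)
(e,ax,an)=cv2.fitEllipse(h.astype(np.float32)); print(e,ax,plane(s,e,.016),plane(s,c,.016))
w=np.array([plane(s,p,.016)[:2] for p in h]); print(cv2.minEnclosingCircle(w.astype(np.float32)))
c,h=blob(s,(135,116),thr=70); print(c,np.ptp(h,0)); print(plane(s,(135,116),.082))
E
```

```text
time: 2.85
tcp_pos: [0.5143, -0.3201, 0.085]
tcp_rot: [[1.0, -0.001, -0.001], [-0.001, -1.0, 0.001], [-0.001, -0.001, -1.0]]
contact_force: [0.5, 0.5, -0.8]
finger_gap: 0.0513
gripper_force: 30.0
[84. 73.] [ 52.85565864 248.47416519]
(52.79790496826172, 248.47267150878906) (71.63236236572266, 85.97847747802734) [ 0.47871679 -0.12555044  0.016     ] [ 0.47871523 -0.12561288  0.016     ]
((0.47719767689704895, -0.12567725777626038), 0.04659976810216904)
[147.78314491 116.2161271 ] [84. 58.]
[ 0.61462838 -0.26740156  0.082     ]
```

To row units: -0.043 m is -0.86, -0.0292 m is -0.584.

```bash
echo '[{"sx": -0.16,"sy": -0.86,"finger_gap": 0.04},{"sx": -0.16,"sy": -0.86,"finger_gap": 0.04},{"sx": -0.16,"sy": -0.86,"finger_gap": 0.04},{"sx": -0.16,"sy": -0.86,"finger_gap": 0.04},{"sx": -0.112,"sy": -0.584,"finger_gap": 0.04}]' | python3 jog.py;echo '[{"sz": 0.3,"finger_gap": 0.04},{"sz": 0.2,"finger_gap": 0.04},{"sz": 0.12,"finger_gap": 0.04},{"sz": 0.06,"finger_gap": 0.04},{"sz": 0.02,"finger_gap": 0.04}]' | python3 jog.py;echo '[{"finger_gap": 0.04},{"finger_gap": 0.04}]' | python3 jog.py
```

```text
time: 3.35
tcp_pos: [0.4747, -0.117, 0.0849]
tcp_rot: [[1.0, 0.001, -0.003], [0.001, -1.0, 0.002], [-0.003, -0.002, -1.0]]
contact_force: [-0.6, -0.0, -0.9]
finger_gap: 0.0508
gripper_force: 30.0
time: 3.85
tcp_pos: [0.4778, -0.121, 0.0517]
tcp_rot: [[1.0, -0.002, -0.0], [-0.002, -1.0, 0.001], [-0.0, -0.001, -1.0]]
contact_force: [-4.5, 5.8, 24.2]
finger_gap: 0.0512
gripper_force: 30.1
time: 4.05
tcp_pos: [0.4777, -0.1211, 0.0518]
tcp_rot: [[1.0, -0.002, 0.0], [-0.002, -1.0, 0.001], [0.0, -0.001, -1.0]]
contact_force: [-2.3, 4.9, 13.3]
finger_gap: 0.0516
gripper_force: 30.0
```

It is seated: floor contact came at the expected height. Release and rise.

To row units: -0.025 m is -0.5, -0.01 m is -0.2.

```bash
echo '[{"finger_gap": 0.088},{"finger_gap": 0.088},{"finger_gap": 0.088},{"sz": -0.2,"finger_gap": 0.088},{"sz": -0.5,"finger_gap": 0.088}]' | python3 jog.py;echo '[{"sz": -0.8,"finger_gap": 0.088},{"sz": -0.6,"finger_gap": 0.088},{"sx": 0.3,"sy": 0.3,"finger_gap": 0.088},{"sx": 0.6,"sy": 0.7,"finger_gap": 0.088},{"sx": 0.6,"sy": 0.7,"finger_gap": 0.088}]' | python3 jog.py; python3 - <<'E'
from cell import r, viewer, ticket
import cv2
from see import *
s=viewer.snapshot("wrist"); cv2.imwrite("pics/w1.png",s["image"][:,:,::-1]); np.savez("w1.npz",**s)
for n,p in dict(c=(.477,-.1215,.097),b=(.6153,-.2634,.082)).items():
    q=s["K"]@(s["R"]@np.array(p)+s["t"]); print(n,q[:2]/q[2])
E
```

```text
time: 4.55
tcp_pos: [0.476, -0.1208, 0.085]
tcp_rot: [[1.0, -0.001, -0.004], [-0.001, -1.0, 0.002], [-0.004, -0.002, -1.0]]
contact_force: [-0.6, -0.7, -0.0]
finger_gap: 0.0868
gripper_force: 0.0
time: 5.05
tcp_pos: [0.5535, -0.207, 0.1573]
tcp_rot: [[1.0, 0.0, 0.001], [0.0, -1.0, -0.001], [0.001, 0.001, -1.0]]
contact_force: [1.0, -0.0, -0.0]
finger_gap: 0.0878
gripper_force: 0.0
c [208.50142969 333.91583303]
b [394.29563412 155.13896602]
```

View pics/w1.png

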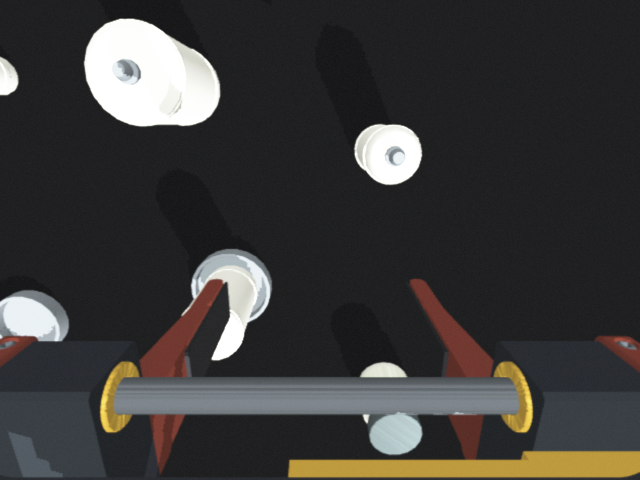

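The wrist view shows filter c standing in its dish at (230,290), filter b's top at (391,153), against (394,155) predicted, and filter d's top at (135,72). Next is b.

To row units: 0.04 m is 0.8, 0.03 m is 0.6.

```bash
echo '[{"sx": 0.6,"sy": 0.56,"finger_gap": 0.088},{"sx": 0.52,"sy": 0.44,"finger_gap": 0.088},{"sx": 0.16,"sy": 0.13,"sz": 0.2,"finger_gap": 0.088},{"sz": 0.8,"finger_gap": 0.088},{"sz": 0.8,"finger_gap": 0.088}]' | python3 jog.py; echo '[{"sz": 0.4,"finger_gap": 0.088},{"sz": 0.2,"finger_gap": 0.088},{"finger_gap": 0.03},{"finger_gap": 0.03},{"finger_gap": 0.03}]' | python3 jog.py 30;  echo '[{"finger_gap": 0.03},{"finger_gap": 0.03},{"finger_gap": 0.03}]' | python3 jog.py
```

```text
time: 5.6
tcp_pos: [0.6169, -0.2629, 0.0656]
tcp_rot: [[1.0, -0.001, 0.002], [-0.001, -1.0, -0.001], [0.002, 0.001, -1.0]]
contact_force: [0.4, -0.9, -0.8]
finger_gap: 0.0877
gripper_force: 0.0
time: 6.1
tcp_pos: [0.6178, -0.2634, 0.0377]
tcp_rot: [[1.0, -0.0, 0.003], [-0.0, -1.0, -0.001], [0.003, 0.001, -1.0]]
contact_force: [0.1, -0.5, 0.2]
finger_gap: 0.0672
gripper_force: 0.0
time: 6.4
tcp_pos: [0.6169, -0.263, 0.0364]
tcp_rot: [[1.0, -0.0, 0.001], [-0.0, -1.0, -0.0], [0.001, 0.0, -1.0]]
contact_force: [-0.0, 0.6, -0.4]
finger_gap: 0.0437
gripper_force: 0.0
```

To row units: -0.025 m is -0.5, -0.015 m is -0.3.

```bash
echo '[{"finger_gap": 0.03},{"finger_gap": 0.03},{"finger_gap": 0.03},{"sz": -0.3,"finger_gap": 0.03},{"sz": -0.5,"finger_gap": 0.03}]' | python3 jog.py;  echo '[{"sx": -0.2,"sy": -0.4,"finger_gap": 0.03},{"sx": -0.4,"sy": -0.8,"finger_gap": 0.03},{"sx": -0.4,"sy": -0.8,"finger_gap": 0.03},{"sx": -0.4,"sy": -0.8,"finger_gap": 0.03},{"sx": -0.4,"sy": -0.8,"finger_gap": 0.03}]' | python3 jog.py; echo '[{"sx": -0.4,"sy": -0.8,"finger_gap": 0.03},{"sx": -0.4,"sy": -0.8,"finger_gap": 0.03},{"sx": -0.4,"sy": -0.8,"finger_gap": 0.03},{"sx": -0.4,"sy": -0.8,"finger_gap": 0.03},{"sx": -0.2,"sy": -0.42,"finger_gap": 0.03}]' | python3 jog.py; echo '[{"sz": 0.3,"finger_gap": 0.03},{"sz": 0.2,"finger_gap": 0.03},{"sz": 0.12,"finger_gap": 0.03},{"sz": 0.06,"finger_gap": 0.03},{"sz": 0.02,"finger_gap": 0.03}]' | python3 jog.py;echo '[{"finger_gap": 0.03},{"finger_gap": 0.03}]' | python3 jog.py
```

```text
time: 6.9
tcp_pos: [0.6147, -0.2617, 0.0746]
tcp_rot: [[1.0, -0.001, -0.004], [-0.001, -1.0, 0.003], [-0.004, -0.003, -1.0]]
contact_force: [1.9, 0.0, -0.2]
finger_gap: 0.0411
gripper_force: 30.0
time: 7.4
tcp_pos: [0.5257, -0.0814, 0.0764]
tcp_rot: [[1.0, -0.001, 0.0], [-0.001, -1.0, 0.0], [0.0, -0.0, -1.0]]
contact_force: [1.3, 1.0, -0.4]
finger_gap: 0.0416
gripper_force: 30.0
time: 7.9
tcp_pos: [0.4341, 0.1006, 0.0763]
tcp_rot: [[1.0, 0.001, -0.002], [0.001, -1.0, 0.001], [-0.002, -0.001, -1.0]]
contact_force: [0.2, -0.8, -1.3]
finger_gap: 0.0411
gripper_force: 30.0
time: 8.4
tcp_pos: [0.4373, 0.0977, 0.0412]
tcp_rot: [[1.0, -0.002, -0.0], [-0.002, -1.0, 0.0], [-0.0, -0.0, -1.0]]
contact_force: [-3.2, 0.2, 17.5]
finger_gap: 0.0411
gripper_force: 30.0
time: 8.6
tcp_pos: [0.4372, 0.0978, 0.0413]
tcp_rot: [[1.0, -0.002, 0.0], [-0.002, -1.0, 0.0], [0.0, -0.0, -1.0]]
contact_force: [-0.6, -0.3, 5.8]
finger_gap: 0.0415
gripper_force: 30.0
```

To row units: -0.025 m is -0.5.

```bash
echo '[{"finger_gap": 0.088},{"finger_gap": 0.088},{"finger_gap": 0.088},{"finger_gap": 0.088},{"sz": -0.5,"finger_gap": 0.088}]' | python3 jog.py;echo '[{"sz": -0.9,"finger_gap": 0.088},{"sz": -0.9,"finger_gap": 0.088},{"sx": 0.4,"finger_gap": 0.088},{"sx": 0.9,"sy": 0.1,"finger_gap": 0.088},{"sx": 0.9,"sy": 0.1,"finger_gap": 0.088}]' | python3 jog.py; echo '[{"sx": 0.9,"sy": 0.1,"finger_gap": 0.088},{"finger_gap": 0.088}]' | python3 jog.py; python3 - <<'E'
from cell import r, viewer, ticket
import cv2
from see import *
s=viewer.snapshot("wrist"); cv2.imwrite("pics/w2.png",s["image"][:,:,::-1]); np.savez("w2.npz",**s)
s2=viewer.snapshot("side"); cv2.imwrite("pics/side2.png",s2["image"][:,:,::-1])
for n,p in dict(a=(.6774,.0717,.072),ddrim=(.6204,.2553,.016)).items():
    q=s["K"]@(s["R"]@np.array(p)+s["t"]); print(n,q[:2]/q[2])
E
```

```text
time: 9.1
tcp_pos: [0.4344, 0.098, 0.0641]
tcp_rot: [[1.0, -0.001, -0.006], [-0.001, -1.0, -0.0], [-0.006, 0.0, -1.0]]
contact_force: [-1.0, 0.3, 0.1]
finger_gap: 0.0777
gripper_force: 0.0
time: 9.6
tcp_pos: [0.5478, 0.0883, 0.1567]
tcp_rot: [[1.0, 0.0, 0.001], [0.0, -1.0, 0.0], [0.001, -0.0, -1.0]]
contact_force: [-0.3, -0.9, -0.2]
finger_gap: 0.088
gripper_force: 0.0
time: 9.8
tcp_pos: [0.5982, 0.0823, 0.1558]
tcp_rot: [[1.0, -0.002, 0.005], [-0.002, -1.0, -0.0], [0.005, 0.0, -1.0]]
contact_force: [-1.7, -0.5, -0.0]
finger_gap: 0.0878
gripper_force: 0.0
a [330.31769167 129.90799998]
ddrim [128.77941906 193.46858327]
```

View pics/w2.png

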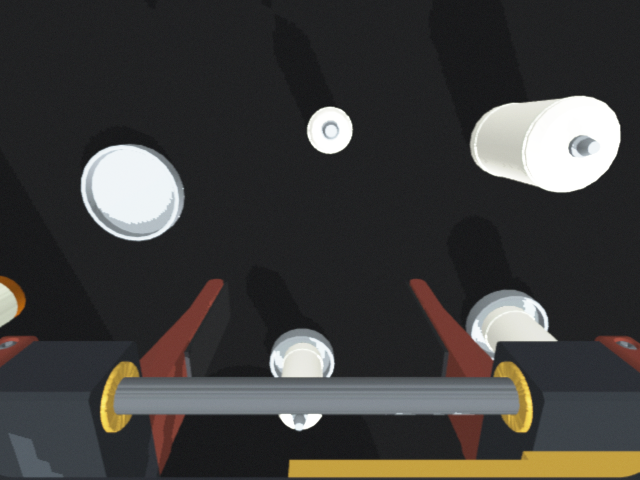

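View pics/side2.png

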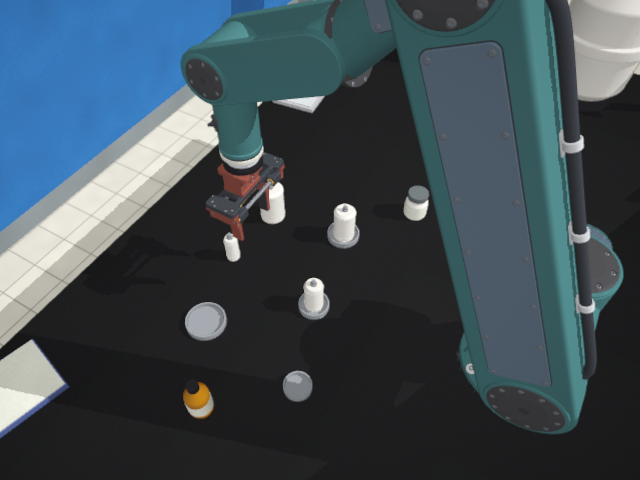

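The wrist view shows filter a's top at (330,130), exactly as predicted, and dish d's rim centred near (132,191). The side view shows b at (314,298) and c at (344,226), both upright and centred in their dishes. The jar and bottle are unmoved. Next is a.

To row units: 0.04 m is 0.8, 0.005 m is 0.1.

```bash
echo '[{"sx": 0.8,"sy": 0.1,"finger_gap": 0.088},{"sx": 0.68,"sy": 0.08,"finger_gap": 0.088},{"sx": 0.24,"sy": 0.046,"sz": 0.2,"finger_gap": 0.088},{"sz": 0.8,"finger_gap": 0.07},{"sz": 0.8,"finger_gap": 0.06}]' | python3 jog.py; echo '[{"sz": 0.5,"finger_gap": 0.06},{"sz": 0.3,"finger_gap": 0.06},{"finger_gap": 0.02},{"finger_gap": 0.02},{"finger_gap": 0.02}]' | python3 jog.py 25;  echo '[{"finger_gap": 0.02},{"finger_gap": 0.02},{"finger_gap": 0.02},{"finger_gap": 0.02}]' | python3 jog.py
```

```text
time: 10.4
tcp_pos: [0.6768, 0.0721, 0.0653]
tcp_rot: [[1.0, -0.0, 0.001], [-0.0, -1.0, 0.0], [0.001, -0.0, -1.0]]
contact_force: [-0.3, -0.7, -0.4]
finger_gap: 0.0752
gripper_force: 0.0
time: 10.9
tcp_pos: [0.679, 0.0719, 0.0277]
tcp_rot: [[1.0, -0.0, 0.003], [-0.0, -1.0, 0.0], [0.003, -0.0, -1.0]]
contact_force: [0.2, -0.4, 0.4]
finger_gap: 0.0396
gripper_force: 0.0
time: 11.3
tcp_pos: [0.6792, 0.0719, 0.0276]
tcp_rot: [[1.0, -0.001, 0.003], [-0.001, -1.0, 0.0], [0.003, -0.0, -1.0]]
contact_force: [-0.5, 1.0, 6.7]
finger_gap: 0.0309
gripper_force: 25.0
```

To row units: -0.031 m is -0.62, -0.025 m is -0.5.

```bash
echo '[{"sz": -0.3,"finger_gap": 0.02},{"sz": -0.5,"finger_gap": 0.02},{"sx": -0.3,"sy": -0.2,"finger_gap": 0.02},{"sx": -0.62,"sy": -0.42,"finger_gap": 0.02},{"sx": -0.62,"sy": -0.42,"finger_gap": 0.02}]' | python3 jog.py; echo '[{"sx": -0.62,"sy": -0.42,"finger_gap": 0.02},{"sx": -0.62,"sy": -0.42,"finger_gap": 0.02},{"sx": -0.62,"sy": -0.42,"finger_gap": 0.02},{"sx": -0.62,"sy": -0.42,"finger_gap": 0.02},{"sx": -0.62,"sy": -0.42,"finger_gap": 0.02}]' | python3 jog.py; echo '[{"sx": -0.62,"sy": -0.42,"finger_gap": 0.02},{"sx": -0.62,"sy": -0.42,"finger_gap": 0.02},{"sx": -0.34,"sy": -0.24,"finger_gap": 0.02},{"finger_gap": 0.02}]' | python3 jog.py; echo '[{"sz": 0.3,"finger_gap": 0.02},{"sz": 0.2,"finger_gap": 0.02},{"sz": 0.12,"finger_gap": 0.02},{"sz": 0.06,"finger_gap": 0.02},{"sz": 0.02,"finger_gap": 0.02}]' | python3 jog.py;echo '[{"finger_gap": 0.02},{"finger_gap": 0.02}]' | python3 jog.py
```

```text
time: 11.8
tcp_pos: [0.6007, 0.124, 0.067]
tcp_rot: [[1.0, -0.002, 0.001], [-0.002, -1.0, 0.0], [0.001, -0.0, -1.0]]
contact_force: [0.4, 1.8, -0.5]
finger_gap: 0.0312
gripper_force: 25.0
time: 12.3
tcp_pos: [0.4449, 0.2297, 0.0668]
tcp_rot: [[1.0, -0.001, 0.001], [-0.001, -1.0, 0.0], [0.001, -0.0, -1.0]]
contact_force: [0.6, 0.2, -0.5]
finger_gap: 0.031
gripper_force: 25.0
time: 12.7
tcp_pos: [0.3644, 0.2838, 0.0666]
tcp_rot: [[1.0, 0.002, -0.001], [0.002, -1.0, -0.0], [-0.001, 0.0, -1.0]]
contact_force: [-0.4, 0.7, -1.2]
finger_gap: 0.0311
gripper_force: 25.0
time: 13.2
tcp_pos: [0.368, 0.2829, 0.0323]
tcp_rot: [[1.0, -0.001, 0.001], [-0.001, -1.0, 0.0], [0.001, -0.0, -1.0]]
contact_force: [-5.1, -4.2, 32.8]
finger_gap: 0.0308
gripper_force: 25.0
time: 13.4
tcp_pos: [0.3678, 0.2828, 0.0324]
tcp_rot: [[1.0, -0.001, 0.001], [-0.001, -1.0, 0.0], [0.001, -0.0, -1.0]]
contact_force: [-3.6, -1.5, 18.5]
finger_gap: 0.0316
gripper_force: 25.0
```

```bash
echo '[{"finger_gap": 0.088},{"finger_gap": 0.088},{"finger_gap": 0.088},{"finger_gap": 0.088},{"sz": -0.4,"finger_gap": 0.088}]' | python3 jog.py;echo '[{"sz": -0.9,"finger_gap": 0.088},{"sz": -0.9,"finger_gap": 0.088},{"sz": -0.4,"finger_gap": 0.088},{"sx": 0.4,"sy": 0.5,"finger_gap": 0.088},{"sx": 0.6,"sy": 0.74,"finger_gap": 0.088}]' | python3 jog.py; echo '[{"sx": 0.6,"sy": 0.74,"finger_gap": 0.088},{"sx": 0.6,"sy": 0.74,"finger_gap": 0.088},{"sx": 0.6,"sy": 0.74,"finger_gap": 0.088},{"sx": 0.6,"sy": 0.74,"finger_gap": 0.088},{"sx": 0.6,"sy": 0.74,"finger_gap": 0.088}]' | python3 jog.py; echo '[{"sx": 0.6,"sy": 0.74,"finger_gap": 0.088},{"finger_gap": 0.088},{"finger_gap": 0.088}]' | python3 jog.py;  python3 - <<'E'
from cell import r, viewer, ticket
import cv2
from see import *
s=viewer.snapshot("wrist"); cv2.imwrite("pics/w3.png",s["image"][:,:,::-1]); np.savez("w3.npz",**s)
for n,p in dict(d=(.6675,-.0903,.102)).items():
    q=s["K"]@(s["R"]@np.array(p)+s["t"]); print(n,q[:2]/q[2])
E
```

```text
time: 13.9
tcp_pos: [0.3651, 0.2819, 0.0493]
tcp_rot: [[1.0, -0.001, -0.004], [-0.001, -1.0, -0.002], [-0.004, 0.002, -1.0]]
contact_force: [0.7, 0.5, -0.5]
finger_gap: 0.0674
gripper_force: 0.0
time: 14.4
tcp_pos: [0.417, 0.2218, 0.1619]
tcp_rot: [[1.0, 0.003, 0.002], [0.003, -1.0, 0.002], [0.002, -0.002, -1.0]]
contact_force: [1.0, 0.9, -0.5]
finger_gap: 0.0877
gripper_force: 0.0
time: 14.9
tcp_pos: [0.5675, 0.0341, 0.1606]
tcp_rot: [[1.0, -0.001, -0.001], [-0.001, -1.0, 0.0], [-0.001, -0.0, -1.0]]
contact_force: [0.6, 0.8, -0.3]
finger_gap: 0.0882
gripper_force: 0.0
time: 15.2
tcp_pos: [0.5966, -0.0019, 0.1601]
tcp_rot: [[1.0, -0.003, -0.002], [-0.003, -1.0, 0.001], [-0.002, -0.001, -1.0]]
contact_force: [-0.7, 0.3, -0.2]
finger_gap: 0.0882
gripper_force: 0.0
d [448.68267303 142.80748012]
```

View pics/w3.png

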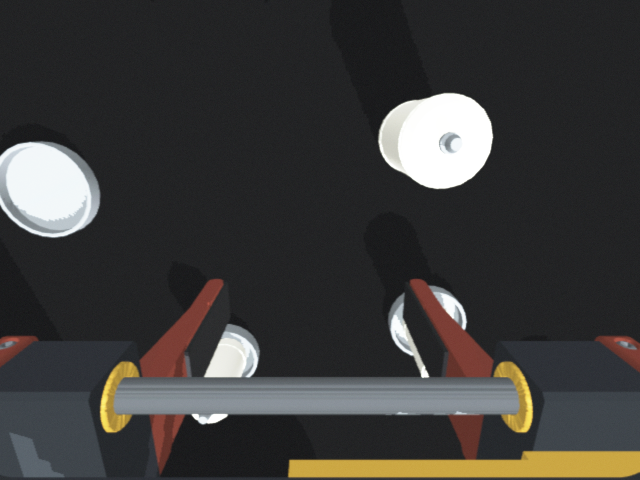

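The wrist view shows filter d's top centred at (445,141), against (449,143) predicted. Next is d.

To row units: 0.036 m is 0.72, 0.03 m is 0.6.

```bash
echo '[{"sx": 0.6,"sy": 0.72,"finger_gap": 0.088},{"sx": 0.6,"sy": 0.72,"finger_gap": 0.088},{"sx": 0.21,"sy": 0.32,"finger_gap": 0.088},{"finger_gap": 0.088},{"sz": 0.6,"finger_gap": 0.088}]' | python3 jog.py; echo '[{"sz": 0.7,"finger_gap": 0.088},{"sz": 0.5,"finger_gap": 0.088},{"sz": 0.3,"finger_gap": 0.088},{"finger_gap": 0.088},{"finger_gap": 0.05}]' | python3 jog.py 35;  echo '[{"finger_gap": 0.05},{"finger_gap": 0.05},{"finger_gap": 0.05},{"finger_gap": 0.05},{"finger_gap": 0.05}]' | python3 jog.py
```

```text
time: 15.75
tcp_pos: [0.6695, -0.0882, 0.1344]
tcp_rot: [[1.0, 0.0, 0.007], [0.0, -1.0, -0.001], [0.007, 0.001, -1.0]]
contact_force: [1.0, 0.6, 0.3]
finger_gap: 0.0878
gripper_force: 0.0
time: 16.25
tcp_pos: [0.6672, -0.0882, 0.0567]
tcp_rot: [[1.0, 0.0, 0.0], [0.0, -1.0, 0.0], [0.0, -0.0, -1.0]]
contact_force: [-0.2, -0.2, -0.1]
finger_gap: 0.0828
gripper_force: 0.0
time: 16.75
tcp_pos: [0.6683, -0.0896, 0.0571]
tcp_rot: [[1.0, -0.001, 0.002], [-0.001, -1.0, -0.001], [0.002, 0.001, -1.0]]
contact_force: [0.4, -0.5, 6.3]
finger_gap: 0.0608
gripper_force: 35.0
```

To row units: -0.038 m is -0.76, -0.02 m is -0.4.

```bash
echo '[{"sz": -0.3,"finger_gap": 0.05},{"sz": -0.5,"finger_gap": 0.05},{"sx": -0.04,"sy": -0.4,"finger_gap": 0.05},{"sx": -0.1,"sy": -0.76,"finger_gap": 0.05},{"sx": -0.1,"sy": -0.76,"finger_gap": 0.05}]' | python3 jog.py; echo '[{"sx": -0.1,"sy": -0.76,"finger_gap": 0.05},{"sx": -0.1,"sy": -0.76,"finger_gap": 0.05},{"sx": -0.1,"sy": -0.76,"finger_gap": 0.05},{"sx": -0.1,"sy": -0.76,"finger_gap": 0.05},{"sx": -0.1,"sy": -0.76,"finger_gap": 0.05}]' | python3 jog.py; echo '[{"sx": -0.1,"sy": -0.76,"finger_gap": 0.05},{"sx": -0.09,"sy": -0.406,"finger_gap": 0.05},{"finger_gap": 0.05}]' | python3 jog.py; echo '[{"sz": 0.3,"finger_gap": 0.05},{"sz": 0.2,"finger_gap": 0.05},{"sz": 0.12,"finger_gap": 0.05},{"sz": 0.06,"finger_gap": 0.05},{"sz": 0.02,"finger_gap": 0.05}]' | python3 jog.py;echo '[{"finger_gap": 0.05},{"finger_gap": 0.05}]' | python3 jog.py
```

```text
time: 17.25
tcp_pos: [0.6543, 0.0083, 0.0957]
tcp_rot: [[1.0, -0.002, -0.001], [-0.002, -1.0, 0.001], [-0.001, -0.001, -1.0]]
contact_force: [-0.7, 0.4, -2.0]
finger_gap: 0.0606
gripper_force: 35.0
time: 17.75
tcp_pos: [0.6285, 0.1993, 0.0953]
tcp_rot: [[1.0, -0.0, -0.002], [-0.0, -1.0, 0.0], [-0.002, -0.0, -1.0]]
contact_force: [-0.3, -0.7, -1.9]
finger_gap: 0.0606
gripper_force: 35.0
time: 18.05
tcp_pos: [0.6185, 0.2592, 0.0952]
tcp_rot: [[1.0, 0.003, -0.002], [0.003, -1.0, 0.001], [-0.002, -0.001, -1.0]]
contact_force: [0.5, -0.7, -2.5]
finger_gap: 0.061
gripper_force: 35.0
time: 18.55
tcp_pos: [0.6211, 0.2534, 0.0622]
tcp_rot: [[1.0, -0.002, -0.0], [-0.002, -1.0, -0.001], [-0.0, 0.001, -1.0]]
contact_force: [-5.4, -2.7, 17.6]
finger_gap: 0.0608
gripper_force: 35.0
time: 18.75
tcp_pos: [0.621, 0.2534, 0.0623]
tcp_rot: [[1.0, -0.002, -0.0], [-0.002, -1.0, -0.001], [-0.0, 0.001, -1.0]]
contact_force: [-4.2, -2.8, 10.3]
finger_gap: 0.0609
gripper_force: 35.0
```

To row units: -0.04 m is -0.8, -0.02 m is -0.4.

```bash
echo '[{"finger_gap": 0.088},{"finger_gap": 0.088},{"finger_gap": 0.088},{"sz": -0.4,"finger_gap": 0.088},{"sz": -0.8,"finger_gap": 0.088}]' | python3 jog.py;echo '[{"sz": -0.9,"finger_gap": 0.088},{"sz": -0.9,"finger_gap": 0.088},{"sy": 0.9,"finger_gap": 0.088},{"sy": 0.9,"finger_gap": 0.088},{"sy": 0.9,"finger_gap": 0.088}]' | python3 jog.py; echo '[{"sy": 0.9,"finger_gap": 0.088},{"sy": 0.9,"finger_gap": 0.088},{"sy": 0.9,"finger_gap": 0.088},{"finger_gap": 0.088},{"finger_gap": 0.088}]' | python3 jog.py; python3 - <<'E'
from cell import r, viewer, ticket
from see import *
s1=viewer.snapshot("scene");s2=viewer.snapshot("side"); w=viewer.snapshot("wrist")
cv2.imwrite("pics/scene9.png",s1["image"][:,:,::-1]);cv2.imwrite("pics/side9.png",s2["image"][:,:,::-1]);cv2.imwrite("pics/w9.png",w["image"][:,:,::-1])
D=dict(a=(.366,.2825,16,72),b=(.4356,.0973,21,82),c=(.4761,-.1204,26,92),d=(.6204,.2553,31,102))
for n,(x,y,R,h) in D.items():
    for nm,s in (("scene",s1),("side",s2)):
        g=cv2.cvtColor(s["image"],cv2.COLOR_RGB2HSV)
        pr=lambda z:(lambda q:q[:2]/q[2])(s["K"]@(s["R"]@np.array([x,y,z])+s["t"]))
        # left/right edges of the white body at mid height
        for z in (.045,h/1000-.01):
            u,v=pr(z); row=g[int(round(v)),int(u)-25:int(u)+26,2]
            e=np.nonzero(row>60)[0]; print(n,nm,z,"axis u",u.round(1),"body mid",int(u)-25+(e.min()+e.max())/2,"w",np.ptp(e)+1)
print(s1["K"][0,0])
E
```

```text
time: 19.25
tcp_pos: [0.618, 0.2541, 0.1176]
tcp_rot: [[1.0, -0.001, -0.008], [-0.001, -1.0, -0.002], [-0.007, 0.002, -1.0]]
contact_force: [-0.0, -0.3, 0.9]
finger_gap: 0.0876
gripper_force: 0.0
time: 19.75
tcp_pos: [0.621, 0.119, 0.2112]
tcp_rot: [[1.0, 0.001, 0.001], [0.001, -1.0, 0.0], [0.001, -0.0, -1.0]]
contact_force: [0.2, 0.9, -0.3]
finger_gap: 0.0876
gripper_force: 0.0
time: 20.25
tcp_pos: [0.6207, -0.0158, 0.2105]
tcp_rot: [[1.0, -0.003, -0.0], [-0.003, -1.0, 0.001], [-0.0, -0.001, -1.0]]
contact_force: [0.5, -0.2, -0.3]
finger_gap: 0.0877
gripper_force: 0.0
a scene 0.045 axis u 458.6 body mid 457.0 w 21
a scene 0.06199999999999999 axis u 460.1 body mid 460.5 w 18
a side 0.045 axis u 296.7 body mid 297.0 w 27
a side 0.06199999999999999 axis u 296.4 body mid 297.5 w 20
b scene 0.045 axis u 373.7 body mid 372.0 w 25
b scene 0.07200000000000001 axis u 374.7 body mid 374.5 w 22
b side 0.045 axis u 313.4 body mid 313.5 w 26
b side 0.07200000000000001 axis u 313.3 body mid 313.5 w 22
c scene 0.045 axis u 281.5 body mid 282.5 w 28
c scene 0.082 axis u 280.6 body mid 278.5 w 30
c side 0.045 axis u 343.7 body mid 343.0 w 25
c side 0.082 axis u 344.3 body mid 345.0 w 23
d scene 0.045 axis u 419.1 body mid 416.0 w 43
d scene 0.092 axis u 422.7 body mid 421.5 w 38
d side 0.045 axis u 202.8 body mid 206.5 w 38
d side 0.092 axis u 199.0 body mid 200.0 w 33
504.07881304531185
```

View pics/scene9.png

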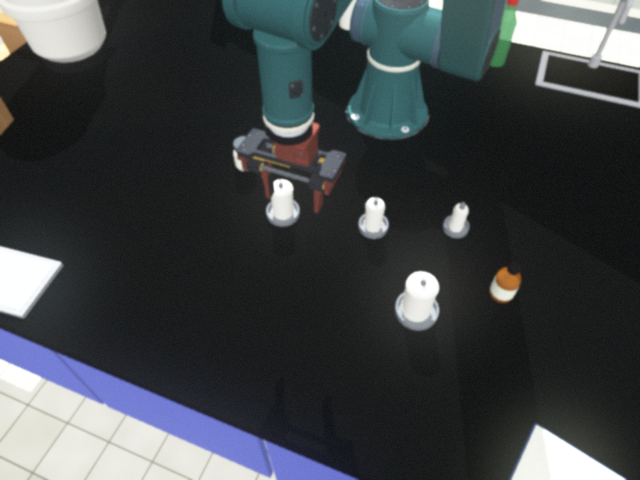

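View pics/side9.png

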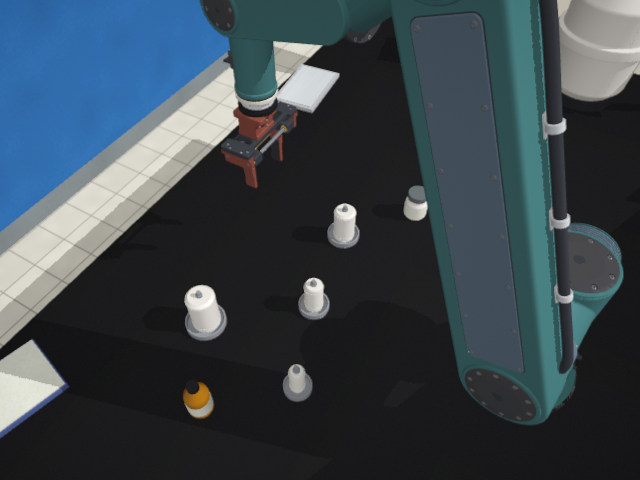

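The last scene view has the filters upright in their own dishes: c (283,203), b (374,217), a (457,219) and d (418,298). The side view agrees, with c (344,226), b (314,297), a (297,382) and d (203,311). The body axes at the upper height sit within about 2 px (under 5 mm) of the dish axes. The jar (416,203) and the bottle (199,400) are where they began, and the arm is clear.

```bash
python3 -c "
from cell import r, viewer, ticket
print(ticket.job_done())"
```

```text
the job is handed in; nothing more can be done
None
```

I handed in the job at about 20 s of the 112 s allowed: all four filters stand upright in the dishes of their own size, and the jar and bottle show no visible movement; no verdict was returned.

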